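Count off a row of brass discs by touch

TASK

Count off the four brass discs standing in the foam tray by touch: begin at the end of the row where the upright steel pin stands and go along the row with closed fingertips, touching the top edge of every disc in turn, one at a time, lightly but so that it gives a little in its foam. Finish while holding: the program ends with the fingertips still resting lightly on the fourth and last disc, pressing it down a little, and touching no other. Do not lift or knock any disc, and leave the pen, the spare disc and the steel ring beside the tray alone.

Things in the scene. Friction and masses are not known exactly. Their poses are not given: they have to be found in the camera images.
- tray: Fixed white foam tray on the bench, 140 mm (its x) by 320 mm (its y), rim 33 mm high, inner floor 10 mm above the bench. Origin: centre of its underside; z up. The row of four discs runs along its y axis, on its centre line (x = 0), in the order disc1, disc2, disc3, disc4 from +y to -y, about 54 mm apart but unevenly (44 to 64 mm). The tray lies turned by up to 0.4 rad.
- pin: Start marker: upright steel pin with a chamfered tip, 18 mm diameter, top 65 mm above the bench, fixed in the tray floor at one end of the row, about 49 mm beyond the end disc; at the +y end or the -y end of the tray. Origin: centre of its foot.
- stud: Low steel stud, 28 mm diameter, top 22 mm above the bench, fixed in the tray floor at the other end of the row from the pin. Origin: centre of its foot.
- disc1: Brass port plate with a bore and a ring of slots, 100 mm diameter, 10 mm thick, standing on edge in its own white foam seat (30 mm along the row, top 46 mm above the bench). Origin: centre of the disc, 50 mm below its topmost point; its y axis is the disc's axis, along the row; z up. It can move only up or down: the foam gives about 1.25 mm per newton pressed on the top edge, 12 mm at most, and springs back.
- disc1_top (a point): Topmost point of disc1's rim, midway through its thickness, 124 mm above the bench when nothing presses it.
- disc2: Brass port plate with a bore and a ring of slots, 84 mm diameter, 10 mm thick, standing on edge in its own white foam seat (30 mm along the row, top 46 mm above the bench). Origin: centre of the disc, 42 mm below its topmost point; its y axis is the disc's axis, along the row; z up. It can move only up or down: the foam gives about 1.25 mm per newton pressed on the top edge, 12 mm at most, and springs back.
- disc2_top (a point): Topmost point of disc2's rim, midway through its thickness, 108 mm above the bench when nothing presses it.
- disc3: Brass port plate with a bore and a ring of slots, 100 mm diameter, 10 mm thick, standing on edge in its own white foam seat (30 mm along the row, top 46 mm above the bench). Origin: centre of the disc, 50 mm below its topmost point; its y axis is the disc's axis, along the row; z up. It can move only up or down: the foam gives about 1.25 mm per newton pressed on the top edge, 12 mm at most, and springs back.
- disc3_top (a point): Topmost point of disc3's rim, midway through its thickness, 124 mm above the bench when nothing presses it.
- disc4: Brass port plate with a bore and a ring of slots, 84 mm diameter, 10 mm thick, standing on edge in its own white foam seat (30 mm along the row, top 46 mm above the bench). Origin: centre of the disc, 42 mm below its topmost point; its y axis is the disc's axis, along the row; z up. It can move only up or down: the foam gives about 1.25 mm per newton pressed on the top edge, 12 mm at most, and springs back.
- disc4_top (a point): Topmost point of disc4's rim, midway through its thickness, 108 mm above the bench when nothing presses it.
- pen: Bystander: loose marker pen lying on the bench on the robot's side of the tray, 130 mm long along its x, 18 mm thick. Origin: on the bench under its middle.
- spare: Bystander: loose brass port plate lying flat on the bench on the far side of the tray, 84 mm diameter, 10 mm thick. Origin: centre of its underside.
- gauge: Bystander: loose steel setting ring lying on the bench on the far side of the tray, 48 mm outside diameter, 16 mm high. Origin: centre of its underside.

How it is judged (in metres and radians):
On the way, in this order (a step that is already met when the one before it is completed fails the run):
1. the first disc counted from the pin is touched by the fingers and pressed down at least 1 mm (((y of pin in the frame of tray above 0 m and (contact force between the fingers and disc1 above 0.3 N and height (world z) of disc1_top below 0.123 m)) or (y of pin in the frame of tray below 0 m and (contact force between the fingers and disc4 above 0.3 N and height (world z) of disc4_top below 0.107 m)))), for 0.1 s.
2. the second disc counted from the pin is touched by the fingers and pressed down at least 1 mm (((y of pin in the frame of tray above 0 m and (contact force between the fingers and disc2 above 0.3 N and height (world z) of disc2_top below 0.107 m)) or (y of pin in the frame of tray below 0 m and (contact force between the fingers and disc3 above 0.3 N and height (world z) of disc3_top below 0.123 m)))), for 0.1 s.
3. the third disc counted from the pin is touched by the fingers and pressed down at least 1 mm (((y of pin in the frame of tray above 0 m and (contact force between the fingers and disc3 above 0.3 N and height (world z) of disc3_top below 0.123 m)) or (y of pin in the frame of tray below 0 m and (contact force between the fingers and disc2 above 0.3 N and height (world z) of disc2_top below 0.107 m)))), for 0.1 s.
4. the fourth disc counted from the pin is touched by the fingers and pressed down at least 1 mm (((y of pin in the frame of tray above 0 m and (contact force between the fingers and disc4 above 0.3 N and height (world z) of disc4_top below 0.107 m)) or (y of pin in the frame of tray below 0 m and (contact force between the fingers and disc1 above 0.3 N and height (world z) of disc1_top below 0.123 m)))), for 0.1 s.
At the end, for the whole second after the job is handed in: The fingers still press the last disc (the one farthest from the pin) down by at least 1 mm with 0.3 to 15 N; the other three discs are untouched and have sprung back to within 1 mm of their free height; the bystanders are at rest (((y of pin in the frame of tray above 0 m and ((contact force between the fingers and disc4 above 0.3 N and height (world z) of disc4_top below 0.107 m) and contact force between the fingers and disc4 below 15 N and (contact force between the fingers and disc1 below 0.1 N and height (world z) of disc1_top above 0.123 m) and (contact force between the fingers and disc2 below 0.1 N and height (world z) of disc2_top above 0.107 m) and (contact force between the fingers and disc3 below 0.1 N and height (world z) of disc3_top above 0.123 m))) or (y of pin in the frame of tray below 0 m and ((contact force between the fingers and disc1 above 0.3 N and height (world z) of disc1_top below 0.123 m) and contact force between the fingers and disc1 below 15 N and (contact force between the fingers and disc2 below 0.1 N and height (world z) of disc2_top above 0.107 m) and (contact force between the fingers and disc3 below 0.1 N and height (world z) of disc3_top above 0.123 m) and (contact force between the fingers and disc4 below 0.1 N and height (world z) of disc4_top above 0.107 m)))) and linear speed of each of pen, spare, gauge below 0.02 m/s); the arm keeps its last pose, push and grip.
It fails at once if a disc is pressed or struck with more than 15 N (contact force between any of the arm, the fingers and disc1 above 15 N or contact force between any of the arm, the fingers and disc2 above 15 N or contact force between any of the arm, the fingers and disc3 above 15 N or contact force between any of the arm, the fingers and disc4 above 15 N).
It fails at once if two discs are touched at once ((contact force between the fingers and disc1 above 0.3 N and contact force between the fingers and disc2 above 0.3 N) or (contact force between the fingers and disc1 above 0.3 N and contact force between the fingers and disc3 above 0.3 N) or (contact force between the fingers and disc1 above 0.3 N and contact force between the fingers and disc4 above 0.3 N) or (contact force between the fingers and disc2 above 0.3 N and contact force between the fingers and disc3 above 0.3 N) or (contact force between the fingers and disc2 above 0.3 N and contact force between the fingers and disc4 above 0.3 N) or (contact force between the fingers and disc3 above 0.3 N and contact force between the fingers and disc4 above 0.3 N)).
It fails at once if a disc is lifted more than 5 mm in its seat (height (world z) of any of disc1_top, disc3_top above 0.129 m or height (world z) of any of disc2_top, disc4_top above 0.113 m).
It fails at once if the pen, the spare disc or the steel ring is moved more than 15 mm or lifted (distance of any of pen, spare, gauge from where it was at the start of the episode above 0.015 m).
It also fails if it takes over 45 s, if anything falls off the work surface, if the arm or the gripper's body presses on something with over 40 N, if the wrist force passes 120 N, or if a joint passes its speed limit or range.

ROBOT

A 6-joint arm with a two-finger parallel gripper is mounted at the origin on the work surface. World frame = base frame: x ahead of the robot, y to its left, z up, the work surface at z = 0. Lengths are in mm, angles in rad, forces in N, time in s.
With the tool pointing down it reaches from about 200 to 875 mm from the base axis. Payload 3.4 kg.
Tool frame: the origin (TCP) lies at the very end of the fingers, on their centre line; the grasp point (between the pads) lies 19 mm behind it; z points along the fingers, y is the line along which they close (so a half turn about z gives the same grasp; the last joint's range is limited). The gripper opens to 94 mm and grips with 3 to 60 N. Pads are 16 mm wide; open, the fingers measure 119 mm over their backs; the gripper's body (75 mm by 177 mm) begins 78 mm behind the grasp point.
Start: joints at [-1.353, 0.276, 1.505, -0, 1.361, -0.121], TCP at [191.105, -542.351, 205.493] pointing down, gripper open.
Joint ranges: [-2.89, 2.89], [-0.75, 2.08], [0.22, 2.7], [-1.18, 4.32], [0.11, 2.71], [-2.7, 2.7]. Speed limits (rad/s): [2.57, 2.57, 3.14, 3.14, 3.14, 3.14].

INTERFACE

Orientations are given as a unit quaternion [w, x, y, z].
In Python, from cell import * gives the robot as it stands. The module is installed in compiled form; this text tells all that it offers.
- The arm moves only by the tool drive_tool, never from a script. Its argument "moves" is a list of rows, each an object with "linear": the shift along the tool's x, y, z in m, a list of three; "rotation": the turn, a rotation vector about the tool's x, y, z in rad, a list of three. In form: [{"linear": [tx, ty, tz], "rotation": [ax, ay, az]}, ...]. A call has 1 to 8 rows; each row shifts and turns the commanded pose from where the row before left it, along the tool's axes as they then stand; what a row does not reach is not made up. A row lasts 1/10 s, in which the tool goes at most 50 mm and 8.59 degrees, less where a joint would pass 70% of its speed; a pose out of reach is approached as far as the arm can. A call is refused whole if a number of a shift passes 0.05 or a number of a turn 0.15, either way. A call with a gripper value outside its range is refused whole. "claw" is the closure in counts, from 0 (fully open) to 255 (shut), set as the call begins (left out, the last holds). The fingers move at their own pace and stop on an object; "newtons" is the grip in N (left out, the last holds). Time passes only in rows, so rows that do not move let the fingers close. It gives the time, the measured TCP pose, the force, the opening and the grip force at its end, in the units of the state.
- get_state(): the state, without advancing time (a new reading comes with each control period).
- grab_frame(name): name is "scene" or "top"; returns (picture, depth): 480x640x3 uint8, red, green, blue; 480x640 float32, mm along the optical axis (not along the pixel's ray), 0 where there is no reading.
- camera_params(name): a dict with "intrinsics" (3x3 intrinsics, pixels), "view" (4x4, takes a point from world to camera coordinates). Camera axes: x right, y down, z forward; pixel columns grow to the right and rows downward; lengths in mm; the calibration is good to about 2 mm. A picture is of the moment at which its call begins. camera_params takes no time and is no camera call.
- finish_job(): hands the job in; it is judged then, once.
Trained networks look in the newest picture that a camera, given by its name, has taken for a name from the list of things; names that differ only in an ending like _2 or _b are one class to them, and where a whole thing is asked for, a point or a joint stands for the part that bears it (a point fixed in the world has none). Each returns a list of dicts, best first, with "p" (0 to 1); they miss things now and then, are a little off and sometimes report something else, mostly with a low value. They report only what shows in the picture. A call takes as long as a camera call.
- find_in(query, camera): "xy" ([column, row] in pixels, amid what is visible of it).
- silhouettes(query, camera): "mask" (480x640 bool, what is visible of it) and "xy" ([column, row] in pixels, amid what is visible of it).
- tip_of(query, camera): "xy" ([column, row] in pixels: a listed point, or the origin of a listed thing).
The state is a dict: "clock": time; "joints": joint angles; "qd": joint speeds; "effort": joint torques, N m; "eef_pos": TCP position; "tcp_rot": TCP orientation; "contact_force": force on the tool from outside, world axes, zero at the start; "moment": the same for the moment, N m; "finger_gap": finger opening in mm; "gripper_force": force on a finger pad.
Only numpy, scipy, OpenCV 4.12 (cv2) and the standard library are available. Lean on these libraries where they do the work, as an engineer would, in place of code of your own. Each camera call takes 0.05 s, during which the arm holds its last target. There are 200 camera calls.

## Working session

There is one attempt and no reset: what is moved stays moved. The work goes in short steps, Python scripts to look and compute and a tool call to move; the robot and the scene stay as the last step left them, time stands still between calls to the robot, and variables do not carry over. Pictures are saved under pics/ and viewed, at most 10 in all, crops included, and the job is handed in when it is done.

Besides the shell and the picture viewer there is one more tool, called after ">>>" by a JSON object that holds its "api" and its "payload", one argument or row to a line. drive_tool: Moves the arm, as the interface text tells. Its arguments: {"type":"object","properties":{"moves":{"type":"array"},"claw":{"type":"number"},"newtons":{"type":"number"}},"required":["moves"]}

```bash
mkdir -p pics; cat > h.py <<'E'
from cell import *
import numpy as np, cv2
def world(cam,uv,d):
    p=camera_params(cam);K=np.array(p["intrinsics"]);V=np.array(p["view"])
    c=np.linalg.inv(K)@[uv[0],uv[1],1]*d
    return (np.linalg.inv(V)@np.r_[c,1])[:3]
def atz(cam,uv,z):
    p=camera_params(cam);V=np.linalg.inv(np.array(p["view"]))
    r=V[:3,:3]@np.linalg.inv(np.array(p["intrinsics"]))@[uv[0],uv[1],1]
    return V[:3,3]+r*(z-V[2,3])/r[2]
E
python3 - <<'E'
from h import *
for c in ("scene","top"):
    im,d=grab_frame(c); cv2.imwrite(f"pics/{c}0.png",im[:,:,::-1])
    print(c,np.linalg.inv(np.array(camera_params(c)["view"]))[:3].round(2).tolist())
    for q,z in (("disc1_top",124),("disc2_top",108),("disc3_top",124),("disc4_top",108),("pin",10),("stud",10),("tray",0)):
        for r in tip_of(q,c)[:4]:
            print(q,round(r["p"],2),np.round(r["xy"]),atz(c,r["xy"],z).round())
print(get_state())
E
```

```text
scene [[0.69, 0.46, -0.56, 939.09], [0.72, -0.45, 0.53, -288.14], [-0.0, -0.77, -0.64, 499.5]]
disc1_top 0.8 [368. 185.] [580. 176. 124.]
disc2_top 0.56 [342. 206.] [577. 121. 108.]
disc2_top 0.44 [284. 260.] [606. -22. 108.]
disc2_top 0.26 [414. 305.] [772.  37. 108.]
disc3_top 0.77 [312. 213.] [572.  61. 124.]
disc4_top 0.7 [285. 233.] [565.  16. 108.]
pin 0.89 [258. 299.] [561. -39.  10.]
pin 0.37 [326. 264.] [578.  87.  10.]
stud 0.54 [387. 231.] [593. 225.  10.]
stud 0.52 [314. 237.] [514. 121.  10.]
tray 0.62 [326. 265.] [572.  94.   0.]
top [[-0.01, -0.99, 0.12, 478.03], [-1.0, 0.0, -0.03, 71.51], [0.03, -0.12, -0.99, 894.03]]
disc1_top 0.84 [235. 232.] [580. 175. 124.]
disc2_top 0.77 [273. 238.] [574. 119. 108.]
disc2_top 0.67 [342. 243.] [566.  15. 108.]
disc3_top 0.57 [311. 237.] [573.  63. 124.]
disc3_top 0.27 [341. 241.] [566.  17. 124.]
disc4_top 0.97 [342. 244.] [565.  15. 108.]
pin 0.46 [370. 254.] [557. -39.  10.]
stud 0.7 [216. 240.] [582. 222.  10.]
tray 0.67 [290. 247.] [571.  97.   0.]
{'clock': 0.8, 'joints': array([-1.35297502e+00,  2.75853062e-01,  1.50488755e+00,  6.98964887e-06,
        1.36073472e+00, -1.20996427e-01]), 'qd': array([-0.00108558,  0.00042775, -0.00101929,  0.00032848,  0.00032002,
       -0.00170285]), 'effort': array([ 8.65375023e-04, -4.04400480e+01, -2.37485218e+01,  7.05088628e-02,
        2.48345244e-02,  6.81324821e-06]), 'eef_pos': array([ 191.11899623, -542.33554413,  205.52477405]), 'tcp_rot': array([5.84258981e-05, 9.85684725e-01, 1.68598990e-01, 6.25280586e-06]), 'contact_force': array([-0.38277504,  0.5688024 , -0.9357956 ]), 'moment': array([0.01194002, 0.0416258 , 0.03019624]), 'gripper_force': 0.0, 'finger_gap': 93.99473177858937}
```

View pics/scene0.png

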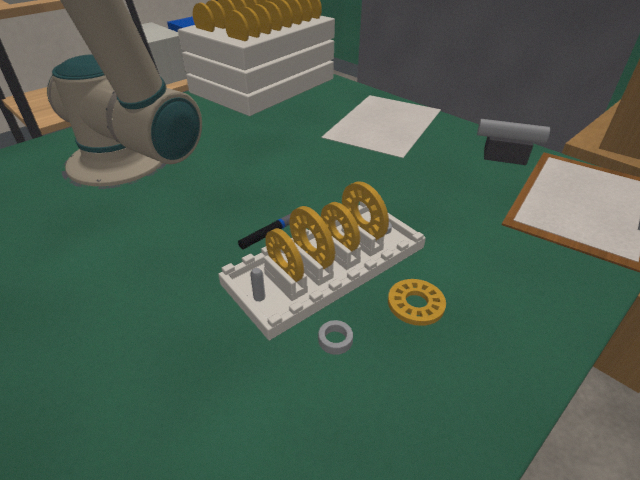

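View pics/top0.png

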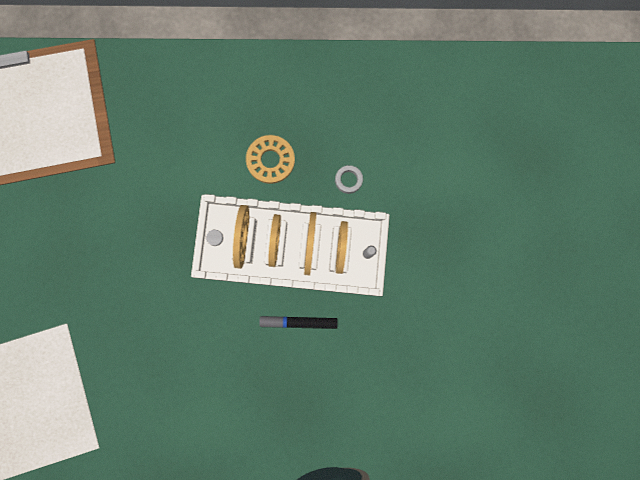

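The top view shows the tray with disc tops near columns 235, 273, 311 and 342. The pin is at the right (370,252), which is the tray's -y end, and the stud at the left (216,240). The scene view agrees, with the pin next to a small disc. The order is therefore disc4, disc3, disc2, disc1.

I'll turn tool x along the row, close the fingers, then travel.

>>> {"api": "drive_tool", "payload": {
  "moves": [
    {"linear": [0,0,0],"rotation": [0,0,-0.142]},
    {"linear": [0,0,0],"rotation": [0,0,-0.142]},
    {"linear": [0,0,0],"rotation": [0,0,-0.142]},
    {"linear": [0,0,0],"rotation": [0,0,-0.142]},
    {"linear": [0,0,0],"rotation": [0,0,-0.142]},
    {"linear": [0,0,0],"rotation": [0,0,-0.142]},
    {"linear": [0,0,0],"rotation": [0,0,-0.142]},
    {"linear": [0,0,0],"rotation": [0,0,-0.142]}
  ],
  "claw": 255,
  "newtons": 10
}}

```text
clock: 1.6
eef_pos: [191.1, -542.4, 205.5]
tcp_rot: [0.0, 0.738, 0.675, -0.0]
contact_force: [0.1, -0.1, 0.6]
finger_gap: 33.5
gripper_force: 0.0
```

>>> {"api": "drive_tool", "payload": {
  "moves": [
    {"linear": [0.04,0.022,0],"rotation": [0,0,0]},
    {"linear": [0.04,0.022,0],"rotation": [0,0,0]},
    {"linear": [0.04,0.022,0],"rotation": [0,0,0]},
    {"linear": [0.04,0.022,0],"rotation": [0,0,0]},
    {"linear": [0.04,0.022,0],"rotation": [0,0,0]},
    {"linear": [0.04,0.022,0],"rotation": [0,0,0]},
    {"linear": [0.04,0.022,0],"rotation": [0,0,0]},
    {"linear": [0.04,0.022,0],"rotation": [0,0,0]}
  ]
}}

```text
clock: 2.4
eef_pos: [397.8, -239.1, 205.8]
tcp_rot: [0.001, 0.74, 0.672, 0.0]
contact_force: [0.2, -1.0, 0.4]
finger_gap: 0.3
gripper_force: 0.0
```

>>> {"api": "drive_tool", "payload": {
  "moves": [
    {"linear": [0.0384,0.0205,0],"rotation": [0,0,0]},
    {"linear": [0.0384,0.0205,0],"rotation": [0,0,0]},
    {"linear": [0.0384,0.0205,0],"rotation": [0,0,0]},
    {"linear": [0.0384,0.0205,0],"rotation": [0,0,0]},
    {"linear": [0.0384,0.0205,0],"rotation": [0,0,0]},
    {"linear": [0.0384,0.0205,0],"rotation": [0,0,0]},
    {"linear": [0.0384,0.0205,0],"rotation": [0,0,0]},
    {"linear": [0,0,0],"rotation": [0,0,0]}
  ]
}}

```text
clock: 3.2
eef_pos: [568.2, 17.4, 205.1]
tcp_rot: [-0.0, 0.739, 0.674, 0.001]
contact_force: [-1.3, -1.0, 0.1]
finger_gap: 0.4
gripper_force: 0.0
```

>>> {"api": "drive_tool", "payload": {
  "moves": [
    {"linear": [0,0,0.03],"rotation": [0,0,0]},
    {"linear": [0,0,0.03],"rotation": [0,0,0]},
    {"linear": [0,0,0.015],"rotation": [0,0,0]},
    {"linear": [0,0,0],"rotation": [0,0,0]},
    {"linear": [0,0,0],"rotation": [0,0,0]}
  ]
}}

```text
clock: 3.7
eef_pos: [565.6, 12.5, 130.9]
tcp_rot: [0.0, 0.74, 0.672, -0.0]
contact_force: [0.3, 0.0, 0.1]
finger_gap: 0.4
gripper_force: 0.0
```

```bash
python3 - <<'E'
from h import *
im,d=grab_frame("scene"); cv2.imwrite("pics/s1.png",cv2.resize(im[160:340,180:420,::-1],(800,600),interpolation=cv2.INTER_CUBIC))
s=get_state();print(s["eef_pos"],s["contact_force"],s["finger_gap"])
E
```

```text
[566.1681896   12.52460762 131.49159919] [0.0914307  1.25765211 0.48831514] 0.7556891721411283
```

View pics/s1.png

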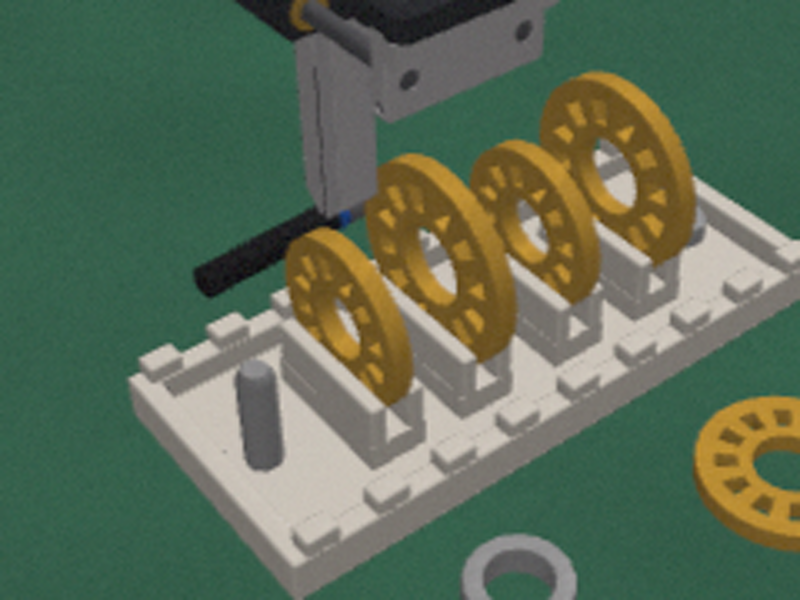

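The closed fingertips sit at (345,210) in the crop, directly over disc4 (its top is at (320,232)) and clear of disc3. Next I'll press disc4 down gently.

>>> {"api": "drive_tool", "payload": {
  "moves": [
    {"linear": [0.002,0,0.012],"rotation": [0,0,0]},
    {"linear": [0,0,0.006],"rotation": [0,0,0]},
    {"linear": [0,0,0.002],"rotation": [0,0,0]},
    {"linear": [0,0,0.002],"rotation": [0,0,0]},
    {"linear": [0,0,0.002],"rotation": [0,0,0]},
    {"linear": [0,0,0.002],"rotation": [0,0,0]},
    {"linear": [0,0,0.001],"rotation": [0,0,0]},
    {"linear": [0,0,0],"rotation": [0,0,0]}
  ]
}}

```text
clock: 4.55
eef_pos: [565.8, 15.1, 103.8]
tcp_rot: [0.0, 0.74, 0.672, 0.0]
contact_force: [-1.8, 0.2, 3.8]
finger_gap: 0.8
gripper_force: 1.8
```

>>> {"api": "drive_tool", "payload": {
  "moves": [
    {"linear": [0,0,0],"rotation": [0,0,0]},
    {"linear": [0,0,0],"rotation": [0,0,0]}
  ]
}}

```text
clock: 4.75
eef_pos: [565.8, 15.1, 103.7]
tcp_rot: [0.0, 0.74, 0.672, 0.0]
contact_force: [-1.2, 0.5, 3.7]
finger_gap: 0.4
gripper_force: 1.8
```

```bash
python3 - <<'E'
from h import *
f=[];p=[]
for _ in range(4):
    im,d=grab_frame("scene"); s=get_state();f.append(s["contact_force"]);p.append(s["eef_pos"])
cv2.imwrite("pics/s2.png",cv2.resize(im[160:340,180:420,::-1],(800,600),interpolation=cv2.INTER_CUBIC))
print(np.mean(p,0),np.mean(f,0))
E
```

```text
[565.76721306  15.1102039  103.59391549] [-0.86139589 -0.28044239  3.66477523]
```

View pics/s2.png

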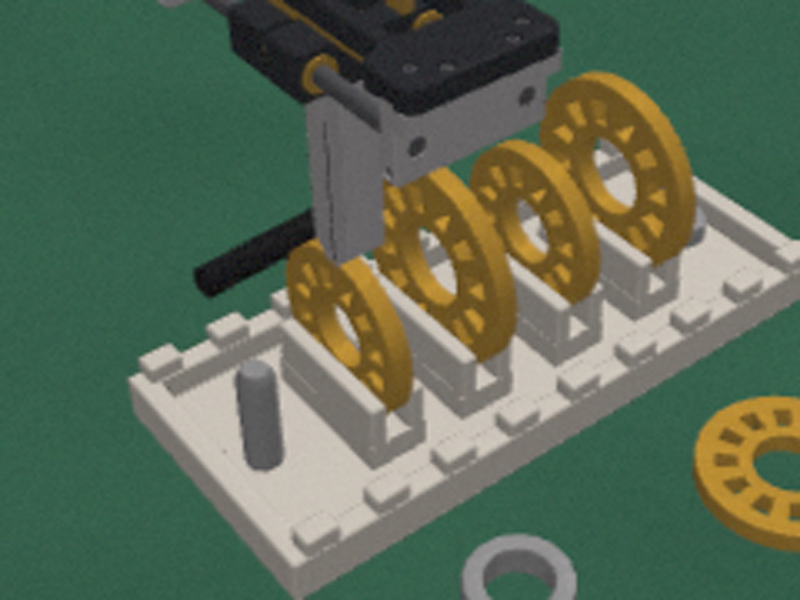

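Disc4 has sunk about 4 mm (3.7 N, tip at z 103.6) and the neighbouring discs are clear. Next is disc3.

>>> {"api": "drive_tool", "payload": {
  "moves": [
    {"linear": [0,0,-0.008],"rotation": [0,0,0]},
    {"linear": [0,0,-0.03],"rotation": [0,0,0]},
    {"linear": [0,0,0],"rotation": [0,0,0]},
    {"linear": [0.024,0.001,0],"rotation": [0,0,0]},
    {"linear": [0.024,0.001,0],"rotation": [0,0,0]},
    {"linear": [0,0,0],"rotation": [0,0,0]},
    {"linear": [0,0,0],"rotation": [0,0,0]},
    {"linear": [0,0,0.01],"rotation": [0,0,0]}
  ]
}}

```text
clock: 5.75
eef_pos: [573.3, 62.0, 131.9]
tcp_rot: [0.001, 0.74, 0.672, 0.001]
contact_force: [0.7, 0.0, 0.0]
finger_gap: 0.6
gripper_force: 0.0
```

>>> {"api": "drive_tool", "payload": {
  "moves": [
    {"linear": [0,0,0.004],"rotation": [0,0,0]},
    {"linear": [0,0,0.002],"rotation": [0,0,0]},
    {"linear": [0,0,0.002],"rotation": [0,0,0]},
    {"linear": [0,0,0.002],"rotation": [0,0,0]},
    {"linear": [0,0,0.002],"rotation": [0,0,0]},
    {"linear": [0,0,0],"rotation": [0,0,0]},
    {"linear": [0,0,0],"rotation": [0,0,0]},
    {"linear": [0,0,0],"rotation": [0,0,0]}
  ]
}}

```text
clock: 6.55
eef_pos: [572.3, 62.5, 119.7]
tcp_rot: [0.0, 0.74, 0.672, -0.0]
contact_force: [-1.8, -2.4, 3.9]
finger_gap: 0.5
gripper_force: 1.7
```

```bash
cat > look.py <<'E'
from h import *
import sys
f=[];p=[]
for _ in range(4):
    im,d=grab_frame("scene"); s=get_state();f.append(s["contact_force"]);p.append(s["eef_pos"])
cv2.imwrite(f"pics/{sys.argv[1]}.png",cv2.resize(im[160:340,180:420,::-1],(800,600),interpolation=cv2.INTER_CUBIC))
print(np.mean(p,0),np.mean(f,0))
E
python3 look.py s3
```

```text
[572.38157256  62.51218285 119.64819465] [-1.69613843 -1.95629611  3.24243056]
```

View pics/s3.png

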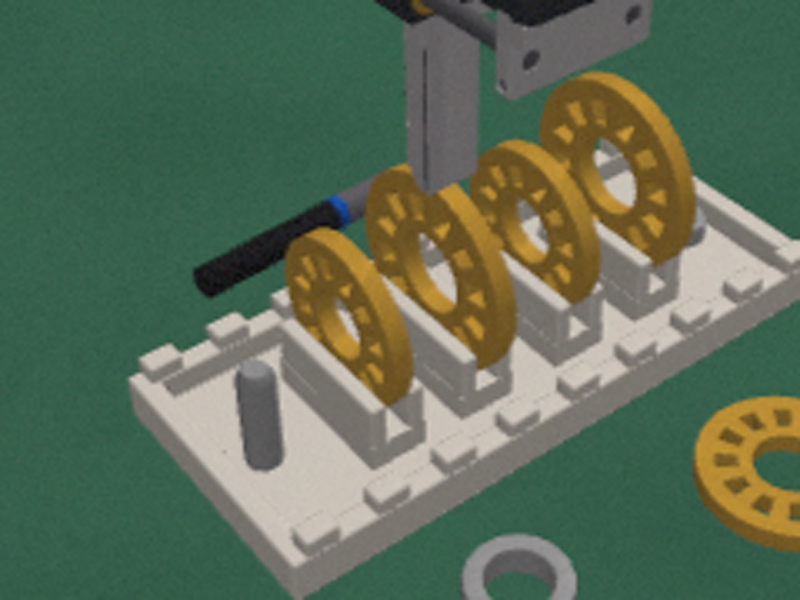

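Disc3 is down about 4 mm at roughly 3.3 N, and disc4 has sprung back to its free height. Next is disc2.

>>> {"api": "drive_tool", "payload": {
  "moves": [
    {"linear": [0,0,-0.006],"rotation": [0,0,0]},
    {"linear": [0,0,-0.016],"rotation": [0,0,0]},
    {"linear": [0,0,0],"rotation": [0,0,0]},
    {"linear": [0.028,-0.001,0],"rotation": [0,0,0]},
    {"linear": [0.0295,-0.001,0],"rotation": [0,0,0]},
    {"linear": [0,0,0],"rotation": [0,0,0]},
    {"linear": [0,0,0],"rotation": [0,0,0]},
    {"linear": [0,0,0.014],"rotation": [0,0,0]}
  ]
}}

```text
clock: 7.55
eef_pos: [577.3, 119.7, 128.6]
tcp_rot: [0.001, 0.74, 0.672, 0.001]
contact_force: [0.0, -0.0, 0.8]
finger_gap: 0.3
gripper_force: 0.0
```

>>> {"api": "drive_tool", "payload": {
  "moves": [
    {"linear": [0,0,0.012],"rotation": [0,0,0]},
    {"linear": [0,0,0.004],"rotation": [0,0,0]},
    {"linear": [0,0,0.002],"rotation": [0,0,0]},
    {"linear": [0,0,0.002],"rotation": [0,0,0]},
    {"linear": [0,0,0.002],"rotation": [0,0,0]},
    {"linear": [0,0,0.002],"rotation": [0,0,0]},
    {"linear": [0,0,0],"rotation": [0,0,0]},
    {"linear": [0,0,0],"rotation": [0,0,0]}
  ]
}}

```text
clock: 8.35
eef_pos: [576.0, 119.8, 103.9]
tcp_rot: [0.0, 0.74, 0.672, -0.0]
contact_force: [-1.3, -1.9, 4.1]
finger_gap: 0.5
gripper_force: 1.7
```

```bash
python3 look.py s4
```

```text
[576.02155639 119.80659291 103.80932045] [-0.92034043 -1.82938891  3.64575002]
```

View pics/s4.png

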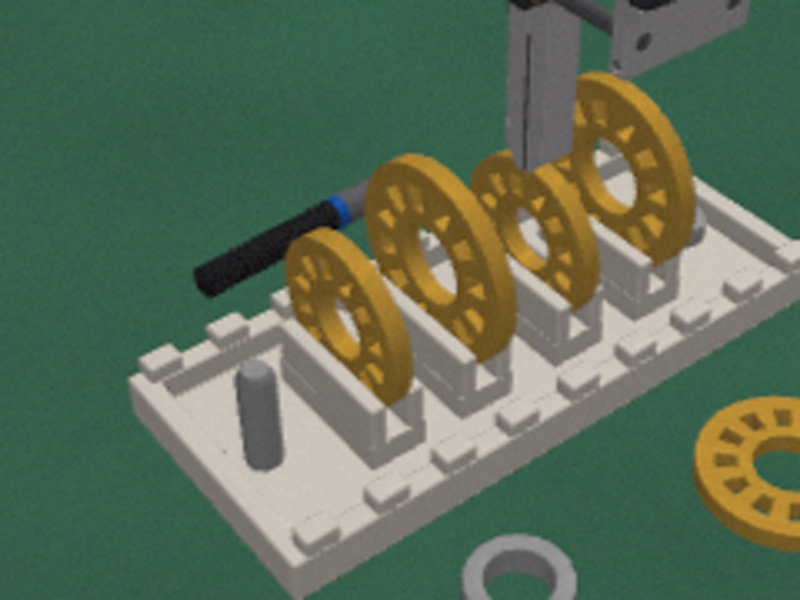

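Disc2 is down about 4 mm at 3.6 N, and disc3 and disc4 are back at free height. The last one is disc1.

>>> {"api": "drive_tool", "payload": {
  "moves": [
    {"linear": [0,0,-0.008],"rotation": [0,0,0]},
    {"linear": [0,0,-0.03],"rotation": [0,0,0]},
    {"linear": [0,0,0],"rotation": [0,0,0]},
    {"linear": [0.028,-0.001,0],"rotation": [0,0,0]},
    {"linear": [0.028,0,0],"rotation": [0,0,0]},
    {"linear": [0,0,0],"rotation": [0,0,0]},
    {"linear": [0,0,0],"rotation": [0,0,0]},
    {"linear": [0,0,0.01],"rotation": [0,0,0]}
  ]
}}

```text
clock: 9.35
eef_pos: [581.1, 175.6, 131.9]
tcp_rot: [0.001, 0.74, 0.672, 0.001]
contact_force: [-0.3, -0.4, 0.3]
finger_gap: 0.6
gripper_force: 0.0
```

>>> {"api": "drive_tool", "payload": {
  "moves": [
    {"linear": [0,0,0.004],"rotation": [0,0,0]},
    {"linear": [0,0,0.002],"rotation": [0,0,0]},
    {"linear": [0,0,0.002],"rotation": [0,0,0]},
    {"linear": [0,0,0.002],"rotation": [0,0,0]},
    {"linear": [0,0,0.002],"rotation": [0,0,0]},
    {"linear": [0,0,0],"rotation": [0,0,0]},
    {"linear": [0,0,0],"rotation": [0,0,0]},
    {"linear": [0,0,0],"rotation": [0,0,0]}
  ]
}}

```text
clock: 10.15
eef_pos: [580.3, 175.7, 119.8]
tcp_rot: [0.0, 0.74, 0.672, -0.0]
contact_force: [-2.2, -1.7, 3.4]
finger_gap: 0.5
gripper_force: 1.8
```

```bash
python3 look.py s5
```

```text
[580.31185788 175.75835284 119.66093844] [-1.59696635 -2.30653083  3.71321633]
```

View pics/s5.png

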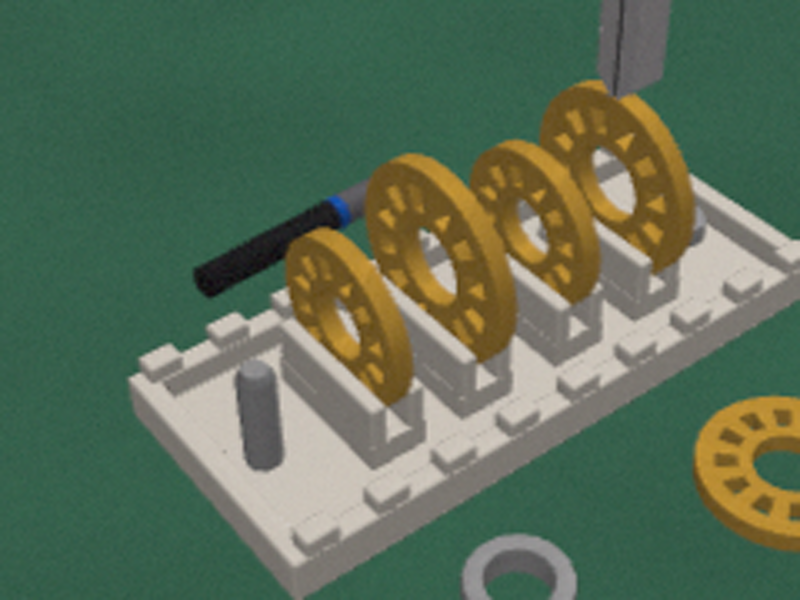

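The fingertips rest on disc1 (crop (620,95)), pressing it about 4 mm at 3.7 N. The other discs and the bystanders are where they were.

```bash
python3 -c "
from cell import *
print(finish_job())"
```

```text
the job is handed in; nothing more can be done
None
```

I touched the four discs in order from the pin (disc4, disc3, disc2, disc1), each pressed about 4 mm at 3–4 N, and handed the job in at about 10 s with the fingertips still on disc1; the hand-in returned no verdict.

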